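Shift the sieve shaker from second to third speed through its H gate

TASK

The sieve shaker's black-knobbed gear lever stands in second speed, the near left slot of its H-shaped gate. Push the lever with your fingertips (do not take it between the fingers): away from you out of second to neutral, across to the right, then away from you until it sits fully home in third, the far right slot, without engaging first or fourth on the way. Leave it in third and leave everything else on the bench where it is.

Things in the scene. Friction and masses are not known exactly. Their poses are not given: they have to be found in the camera images.
- sieve_shaker: white sieve shaker, 440x280 mm, fixed; origin on the bench under its middle, x forward (away from the robot), y left. Grey gearbox console at its near end: x -215 to -60 mm, y +-90 mm, 124 mm high. Behind it a clamped stack of two steel sieves, 244 mm across, centred at x +80 mm, lid 226 mm high; wing nuts at x +80, y +-130 mm are 256 mm high
- gate_neutral (a point): centre of the H gate on the upper face of its 90x84 mm steel plate, 132 mm above the bench, at x -145 mm of the machine; machine axes. Slots along x, 16 mm wide, at y +18.5 (left) and -18.5 mm (right), reach to x +-29 mm; a 17 mm wide channel along y at x 0 joins them. Black dots at the slot ends count the speeds: 1 far left, 2 near left, 3 far right, 4 near right
- lever_knob (a point): centre of the black ball knob, 36 mm across; z points up along the lever. Below it a 10 mm steel stem runs through the gate. The lever tilts about a cross-pivot under the gate's centre, 160 mm below the knob's centre, 64 mm under the gate's face. Upright the knob is 228 mm above the bench; in a slot's end it stands about 52 mm forward or back and 45 mm to the side, 210 mm above the bench
- shift_across (a joint): sideways angle of the lever, rad: 0 middle, positive to the right (-y); stops at -0.31 and +0.31. In the left slots -0.31 to -0.27, in the right slots +0.27 to +0.31; it changes only while the lever is near neutral. Plain friction, about 2 N at the knob; stays where it is left
- shift_fwd (a joint): fore-and-aft angle of the lever, rad: 0 neutral, positive forward (away from the robot), stops at -0.33 (second or fourth home) and +0.33 (first or third home). A spring detent holds it at -0.33, 0 and +0.33 with about 0.03 rad play; leaving one takes 3 to 5 N at the knob, and past halfway it is drawn into the next. In the cross channel it stays within about +-0.04
- brush: wooden bench brush, 168 mm long, 11 mm high, lying beside the machine on its right; loose, to be left alone; origin at the middle of its underside
- dish_a: round aluminium moisture dish with lid, 61 mm across, 26 mm high, left of the machine; loose, to be left alone; origin at the middle of its underside
- dish_b: second such dish, 61 mm across, 26 mm high, left of the machine; loose, to be left alone; origin at the middle of its underside
- vial_blue: sample vial with blue cap, 33 mm across, 78 mm high, standing in front of the machine towards its left; loose, to be left alone; origin at the middle of its underside
- vial_red: sample vial with red cap, 33 mm across, 78 mm high, standing in front of the machine towards its left; loose, to be left alone; origin at the middle of its underside
- petri: petri dish with grains, 68 mm across, 14 mm high, in front of the machine; loose, to be left alone; origin at the middle of its underside
- counter: white hand tally counter, 80x52x20 mm, in front of the machine towards its right; loose, to be left alone; origin at the middle of its underside

How it is judged (in metres and radians):
On the way, in this order (a step that is already met when the one before it is completed fails the run):
1. the lever comes out of second into neutral, still at the left (value of joint shift_fwd between -0.1 and 0.12 rad and value of joint shift_across below -0.12 rad), for 0.1 s.
2. the lever is across at the right, in neutral (value of joint shift_across above 0.2 rad and value of joint shift_fwd between -0.12 and 0.2 rad).
At the end, for the whole second after the job is handed in: the lever rests in third, the far right slot: shift_across above 0.25 rad and shift_fwd above 0.28 rad (home is 0.33; the detent's play is 0.03), still (value of joint shift_across above 0.25 rad and value of joint shift_fwd between 0.28 and 0.36 rad and velocity of joint shift_fwd between -0.05 and 0.05 rad/s); the robot touches nothing.
It fails at once if first speed (far left slot) engaged (value of joint shift_across below 0 rad and value of joint shift_fwd above 0.22 rad).
It fails at once if fourth speed (near right slot) engaged (value of joint shift_across above 0 rad and value of joint shift_fwd below -0.22 rad).
It fails at once if the knob or the stem is taken between the fingers (distance between the grasp point and lever_knob below 0.022 m or (x of the grasp point in the frame of lever_knob between -0.008 and 0.008 m and y of the grasp point in the frame of lever_knob between -0.008 and 0.008 m and z of the grasp point in the frame of lever_knob between -0.1 and 0 m)).
It fails at once if a loose thing on the bench is lifted, or shifted by more than 20 mm (distance of any of brush, dish_a, dish_b, vial_blue, vial_red, petri, counter from where it was at the start of the episode above 0.02 m).
It also fails if it takes over 64 s, if anything falls off the work surface, if the arm or the gripper's body presses on something with over 40 N, if the wrist force passes 120 N, or if a joint passes its speed limit or range.

ROBOT

A 6-joint arm with a two-finger parallel gripper is mounted at the origin on a cart in front of the work surface, level with it; the furniture and walls round the work are solid. World frame = base frame: x ahead of the robot, y to its left, z up, the work surface at z = 0. Lengths are in mm, angles in rad, forces in N, time in s.
With the tool pointing down it reaches from about 300 to 850 mm from the base axis. Payload 4.2 kg.
Tool frame: the origin (TCP) lies midway between the tips of the shut fingers; the grasp point (between the pads) lies 19 mm behind it (manip.grasp_offset is the distance from the TCP to the grasp point, in mm); z points along the fingers, x is the direction in which the jaws open and shut, and the axes are right-handed (so a half turn about z gives the same grasp; the last joint's range is limited). The gripper opens to 91 mm and grips with 3 to 60 N. Pads are 32 mm wide; open, the fingers measure 118 mm over their backs; the gripper's body (76 mm by 178 mm) begins 60 mm behind the grasp point.
Start: joints at [-1.156, 0.32, 1.565, -0, 1.257, -0.02], TCP at [242.212, -521.514, 213.976] pointing down, gripper open.
Joint ranges: [-3.11, 3.11], [-0.84, 2.01], [0.21, 2.61], [-1.34, 4.49], [0.05, 2.63], [-2.56, 2.56]. Speed limits (rad/s): [2.57, 2.57, 3.14, 3.14, 3.14, 3.14].

INTERFACE

Orientations are given as a unit quaternion [x, y, z, w].
In Python, from cell import get_obs, optics, job, manip gives the robot as it stands.
- The arm moves only by the tool move_arm, never from a script. Its argument "commands" is one flat list of numbers, 7 for each row, row after row: the shift along the tool's x, y, z in m, then the turn, a rotation vector about the tool's x, y, z in degrees, then the finger opening in m, from 0 to 0.0912. A call has 1 to 10 rows; each row is the pose to reach, as a shift and turn from the pose measured when the call began, along the tool's axes at that moment; what a row does not reach only later rows make up. A row lasts 1/12 s, in which the tool goes at most 41.7 mm and 7.16 degrees, less where a joint would pass 70% of its speed; a pose out of reach is approached as far as the arm can. A call with a gripper value outside its range is refused whole. The fingers move at their own pace and stop on an object; "force" is the grip in N (left out, the last holds). Time passes only in rows, so rows that repeat a pose let the fingers close. It gives the time, the measured TCP pose, the force and the opening at its end, in the units of the state.
- get_obs(): the state, without advancing time (a new reading comes with each control period).
- optics.get_image(name): name is "scene" or "top"; returns (picture, depth): 420x560x3 uint8, red, green, blue; 420x560 float32, mm along the optical axis (not along the pixel's ray), 0 where there is no reading.
- optics.camera_model(name): a dict with "camera_matrix" (3x3 intrinsics, pixels), "R" (3x3) and "t" (3): a world point X has camera coordinates R X + t. Camera axes: x right, y down, z forward; pixel columns grow to the right and rows downward; lengths in mm; the calibration is good to about 2 mm. A picture is of the moment at which its call begins. camera_model takes no time and is no camera call.
- job.job_done(): hands the job in, once; it reports no verdict.
The state is a dict: "t": time; "qpos": joint angles; "joint_velocities": joint speeds; "joint_efforts": joint torques, N m; "tool_pos": TCP position; "eef_rot": TCP orientation; "wrist_force": force on the tool from outside, world axes, zero at the start; "moment": the same for the moment, N m; "opening": finger opening in mm.
Only numpy, scipy, OpenCV 4.12 (cv2) and the standard library are available. Lean on these libraries where they do the work, as an engineer would, in place of code of your own. Each camera call takes 0.05 s, during which the arm holds its last target. There are 200 camera calls.

## Working session

There is one attempt and no reset: what is moved stays moved. The work goes in short steps, Python scripts to look and compute and a tool call to move; the robot and the scene stay as the last step left them, time stands still between calls to the robot, and variables do not carry over. Pictures are saved under pics/ and viewed, about 8 in all and at most 12, crops included, and the job is handed in when it is done.

Besides the shell and the picture viewer there is one more tool, called by a JSON object that holds its "fn" and its "kwargs". move_arm: Moves the arm, as the interface text tells. Its arguments: {"type":"object","properties":{"commands":{"type":"array"},"force":{"type":"number"}},"required":["commands"]}

```bash
mkdir -p pics; ls
python3 - <<'E'
from cell import get_obs, optics, job, manip
import cv2,numpy as np
o=get_obs();print(o, manip.grasp_offset)
for n in("scene","top"):
    p,d=optics.get_image(n);cv2.imwrite(f"pics/{n}0.png",p[:,:,::-1]);np.savez(f"pics/{n}0.npz",p=p,d=d)
    m=optics.camera_model(n);print(n,m, -m["R"].T@m["t"])
E
```

```text
pics
{'t': 0.0, 'qpos': array([-1.15600532e+00,  3.20267622e-01,  1.56568515e+00, -2.85131910e-05,
        1.25738038e+00, -2.00438820e-02]), 'joint_velocities': array([-0.00061429, -0.00087769, -0.0006208 ,  0.00138073, -0.00062087,
       -0.00043554]), 'joint_efforts': array([-3.27291622e-03, -4.12466884e+01, -2.31973743e+01,  7.25019048e-02,
        4.55673784e-02, -1.43850089e-04]), 'tool_pos': array([ 241.98978351, -521.03966421,  213.13184684]), 'eef_rot': array([ 8.42990978e-01, -5.37926996e-01, -7.31599521e-04, -4.71461010e-04]), 'wrist_force': array([-0.41604619, -0.44453041, -0.36402091]), 'moment': array([ 0.00935072, -0.02791925,  0.01920594]), 'opening': 91.28424114137596} 18.8
scene {'camera_matrix': array([[481.57226099,   0.        , 274.91354747],
       [  0.        , 481.57226099, 209.03452745],
       [  0.        ,   0.        ,   1.        ]]), 'R': array([[-0.90941018, -0.41584814, -0.0065916 ],
       [-0.3039072 ,  0.67526151, -0.67205826],
       [ 0.28392523, -0.60917339, -0.74046894]]), 't': array([ 572.16736362,  136.45622879, 1198.11019615])} [221.63114924 875.64794196 982.64141573]
top {'camera_matrix': array([[395.86374037,   0.        , 271.70609316],
       [  0.        , 395.86374037, 209.23684782],
       [  0.        ,   0.        ,   1.        ]]), 'R': array([[ 0.12847904, -0.99171042,  0.00189137],
       [-0.96944936, -0.12599644, -0.21045862],
       [ 0.20895231,  0.02520593, -0.97760094]]), 't': array([155.61902259, 576.19926581, 898.69292896])} [350.81826213 204.27566762 999.53481843]
```

View pics/top0.png

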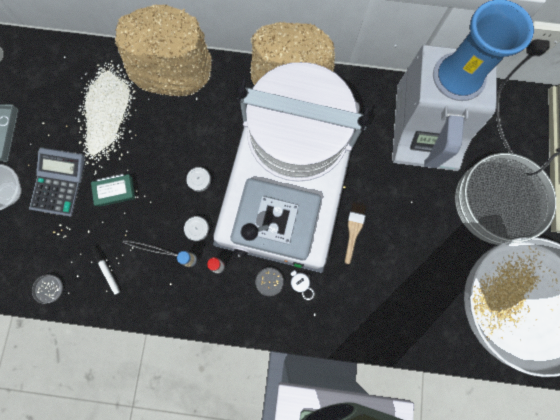

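View pics/scene0.png

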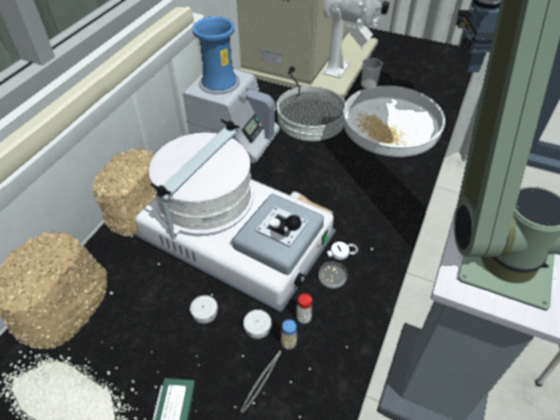

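The top view shows the knob at about (250,232) in the near-left slot, the gate plate at about (277,218), and the lid at about (303,110). The vials, petri dish and counter lie in a row in front of the machine. In the scene view the knob is at about (292,222).

```bash
cat > h.py <<'E'
import numpy as np,cv2
from cell import get_obs, optics
def cloud(n,d):
    m=optics.camera_model(n);K=m["camera_matrix"];v,u=np.indices(d.shape)
    c=np.stack([(u-K[0,2])/K[0,0]*d,(v-K[1,2])/K[1,1]*d,d],-1)
    return (c-m["t"])@m["R"]
def ray(n,u,v,z):
    m=optics.camera_model(n);K=m["camera_matrix"]
    r=m["R"].T@np.array([(u-K[0,2])/K[0,0],(v-K[1,2])/K[1,1],1]);c=-m["R"].T@m["t"]
    return c+r*(z-c[2])/r[2]
E
python3 - <<'E'
from h import *
for n,roi in (("top",(215,360,50,275)),("scene",(130,340,125,305))):
    f=np.load(f"pics/{n}0.npz");p,d=f["p"],f["d"];X=cloud(n,d);Z=X[...,2]
    R=np.zeros(d.shape,bool);R[roi[2]:roi[3],roi[0]:roi[1]]=1;R&=d>0
    print(n,"hist",np.histogram(Z[R],bins=np.arange(40,270,10)))
    for nm,lo,hi in(("console+plate",117,138),("plate",129,136),("lid",220,232)):
        M=(R&(Z>lo)&(Z<hi)).astype(np.uint8)
        k,l,s,c=cv2.connectedComponentsWithStats(M);i=1+np.argmax(s[1:,4]);P=X[l==i]
        rc=cv2.minAreaRect(P[:,:2].astype(np.float32));print(nm,len(P),np.round(P.mean(0),1),rc)
    M=(R&(p.max(2)<45)&(Z>170)&(Z<235)).astype(np.uint8)
    k,l,s,c=cv2.connectedComponentsWithStats(M)
    for i in range(1,k):
        if s[i,4]>30: print("knob",s[i],c[i],X[l==i].mean(0).round(1),X[l==i].max(0).round(1),ray(n,*c[i],210).round(1))
E
```

```text
top hist (array([ 104,  150,  131,  429, 3761,  947,  139,  811, 4006, 1240,  459,
        653,  337,  141,  171,  155,   63,  835, 6467, 1912,   63,  118]), array([ 40,  50,  60,  70,  80,  90, 100, 110, 120, 130, 140, 150, 160,
       170, 180, 190, 200, 210, 220, 230, 240, 250, 260]))
console+plate 4887 [520.7 211.9 126.2] ((521.124267578125, 215.36752319335938), (179.1872100830078, 154.0926055908203), 83.31494140625)
plate 987 [514.6 214.2 132.7] ((513.1481323242188, 215.56985473632812), (85.5105209350586, 91.24983978271484), 83.7289810180664)
lid 3593 [681.9 196.9 223.8] ((671.8737182617188, 198.22523498535156), (226.84249877929688, 105.10161590576172), 83.45611572265625)
knob [242 224  16  15 104] [249.60576923 230.38461538] [467.9 261.9 227.5] [481.3 277.2 233.2] [470.6 263.2 210. ]
scene hist (array([ 757,  673,  731, 1140, 3960,  962,  716, 1121, 3241, 1048,  603,
        625,  417,  288,  288,  267,  247, 1055, 3541, 1207,  108,   92]), array([ 40,  50,  60,  70,  80,  90, 100, 110, 120, 130, 140, 150, 160,
       170, 180, 190, 200, 210, 220, 230, 240, 250, 260]))
console+plate 3589 [518.  227.2 125.5] ((519.2236938476562, 217.32318115234375), (181.3015899658203, 154.00662231445312), 83.23027038574219)
plate 651 [517.  223.6 132.4] ((513.2387084960938, 216.568359375), (88.52101135253906, 92.06343078613281), 84.01177215576172)
lid 2113 [684.1 203.9 223.4] ((672.493896484375, 196.79791259765625), (236.66537475585938, 104.73352813720703), 83.02655029296875)
knob [284 217  16  13 136] [291.875      222.86764706] [464.2 272.8 224.6] [482.4 282.6 233.8] [468.8 261.2 210. ]
```

Machine yaw is about -6.6° and the gate centre is about (513, 216.5). Both views agree with the given sizes, with plate z at 132.5 and the lid about 217 mm beyond the console. I'll approach with the fingers shut, behind the knob.

```bash
cat >> h.py <<'E'
from scipy.spatial.transform import Rotation as Ro
G=np.array([513,216.5]);yaw=np.radians(-6.6);ex=np.array([np.cos(yaw),np.sin(yaw)]);ey=np.array([-ex[1],ex[0]])
def to(*pts):
    """gate-frame targets (x,y from gate centre, world z) -> tool shifts in m, turn in deg"""
    o=get_obs();Rt=Ro.from_quat(o["eef_rot"]);T=np.column_stack([[*ex,0],[*-ey,0],[0,0,-1]])
    p=o["tool_pos"];q=p[:2]-G;print("now gate",np.round([q@ex,q@ey,p[2]],1),"F",np.round(o["wrist_force"],1),"t",round(o["t"],2))
    for x,y,z in pts:
        w=np.array([*(G+x*ex+y*ey),z])
        print((x,y,z),Rt.inv().apply(w-p).round(1)/1000,(Rt.inv()*Ro.from_matrix(T)).as_rotvec(True).round(1))
E
python3 -c "
from h import *
to((-120,44,230))"
```

```text
now gate [-184.4 -763.8  213.2] F [0.2 0.1 0.4] t 0.1
(-120, 44, 230) [-0.6551 -0.4772 -0.0158] [ -0.    0.1 -58.5]
```

{"fn": "move_arm", "kwargs": {"commands": [-0.655,-0.477,-0.016,0,0,-58.5,0,-0.655,-0.477,-0.016,0,0,-58.5,0,-0.655,-0.477,-0.016,0,0,-58.5,0,-0.655,-0.477,-0.016,0,0,-58.5,0,-0.655,-0.477,-0.016,0,0,-58.5,0,-0.655,-0.477,-0.016,0,0,-58.5,0,-0.655,-0.477,-0.016,0,0,-58.5,0,-0.655,-0.477,-0.016,0,0,-58.5,0,-0.655,-0.477,-0.016,0,0,-58.5,0,-0.655,-0.477,-0.016,0,0,-58.5,0], "force": 30}}

```text
t: 0.93
tool_pos: [322.1, -110.9, 222.3]
eef_rot: [0.998, -0.058, -0.0, -0.001]
wrist_force: [1.1, 1.1, -1.2]
opening: 27.7
```

```bash
python3 -c "
from h import *
to((-120,44,230))"
```

```text
now gate [-152.  -347.1  222.3] F [ 1.1  1.1 -1.2] t 0.93
(-120, 44, 230) [ 0.032  -0.3911 -0.0072] [-0.1  0.   0. ]
```

{"fn": "move_arm", "kwargs": {"commands": [0.032,-0.391,-0.007,0,0,0,0,0.032,-0.391,-0.007,0,0,0,0,0.032,-0.391,-0.007,0,0,0,0,0.032,-0.391,-0.007,0,0,0,0,0.032,-0.391,-0.007,0,0,0,0,0.032,-0.391,-0.007,0,0,0,0,0.032,-0.391,-0.007,0,0,0,0,0.032,-0.391,-0.007,0,0,0,0,0.032,-0.391,-0.007,0,0,0,0,0.032,-0.391,-0.007,0,0,0,0]}}

```text
t: 1.77
tool_pos: [399.2, 278.3, 229.4]
eef_rot: [0.998, -0.056, -0.0, -0.002]
wrist_force: [0.4, -1.5, 0.8]
opening: 0.2
```

```bash
python3 -c "
from h import *
to((-105,44,202))"
```

```text
now gate [-120.1   48.4  229.4] F [ 0.4 -1.5  0.8] t 1.77
(-105, 44, 202) [0.0151 0.0045 0.0274] [-0.2  0.   0.2]
```

{"fn": "move_arm", "kwargs": {"commands": [0.005,0.004,0.027,0,0,0,0,0.015,0.004,0.027,0,0,0,0,0.015,0.004,0.027,0,0,0,0,0.015,0.004,0.027,0,0,0,0]}}

```text
t: 2.1
tool_pos: [414.2, 272.2, 202.7]
eef_rot: [0.998, -0.057, -0.0, -0.001]
wrist_force: [-0.5, -0.1, -0.3]
opening: 0.5
```

Run:
```python
from h import *
to((-80,44,202),(-35,44,202))
a,_=optics.get_image("top");b,_=optics.get_image("scene")
s=np.hstack([cv2.resize(a[180:290,200:340],None,fx=2.8,fy=2.8,interpolation=2),cv2.resize(b[165:275,230:370],None,fx=2.8,fy=2.8,interpolation=2)])
cv2.imwrite("pics/a.png",s[:,:,::-1])
```

```text
now gate [-104.6   44.   202.7] F [-0.5 -0.1 -0.3] t 2.1
(-80, 44, 202) [0.0246 0.     0.0007] [-0.2  0.   0.1]
(-35, 44, 202) [0.0696 0.0001 0.0006] [-0.2  0.   0.1]
```

View pics/a.png

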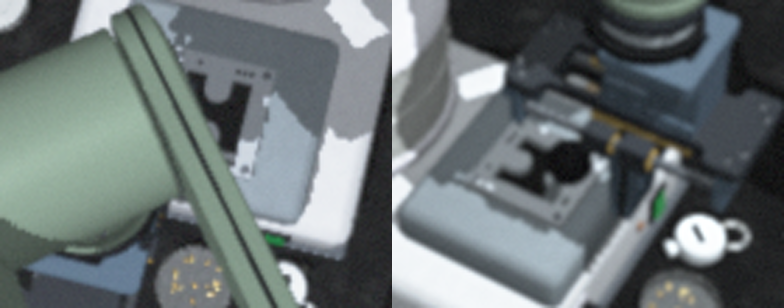

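The crop's right half (scene camera) shows the shut fingers at about (628,180), directly behind the knob at (572,160). They are at the right height and clear of it. Next is a slow push forward.

{"fn": "move_arm", "kwargs": {"commands": [0.008,0,0,0,0,0,0,0.015,0,0,0,0,0,0,0.02,0,0,0,0,0,0,0.025,0,0,0,0,0,0,0.029,0,0,0,0,0,0,0.033,0,0,0,0,0,0,0.037,0,0,0,0,0,0,0.04,0,0,0,0,0,0]}}

```text
t: 2.87
tool_pos: [452.8, 268.1, 203.7]
eef_rot: [0.998, -0.057, -0.001, -0.002]
wrist_force: [-7.3, 1.5, 6.6]
opening: 0.5
```

```bash
python3 -c "
from h import *
to((-38,44,202))"
```

```text
now gate [-65.7  44.3 203.7] F [-7.3  1.5  6.6] t 2.87
(-38, 44, 202) [0.0277 0.0004 0.0016] [-0.3  0.2  0.1]
```

{"fn": "move_arm", "kwargs": {"commands": [0.003,0,0.001,0,0,0,0,0.006,0,0.001,0,0,0,0,0.009,0,0.001,0,0,0,0,0.012,0,0.001,0,0,0,0,0.015,0,0.001,0,0,0,0,0.018,0,0.001,0,0,0,0,0.021,0,0.001,0,0,0,0,0.024,0,0.001,0,0,0,0,0.026,0,0.001,0,0,0,0,0.028,0,0.001,0,0,0,0]}}

```text
t: 3.7
tool_pos: [481.0, 264.8, 202.4]
eef_rot: [0.998, -0.057, -0.001, -0.002]
wrist_force: [-0.4, -0.2, -1.1]
opening: 0.5
```

Run:
```python
from h import *
to((-70,44,203))
b,_=optics.get_image("scene")
s=cv2.resize(b[165:275,230:370],None,fx=4,fy=4,interpolation=2)
cv2.imwrite("pics/b.png",s[:,:,::-1])
```

```text
now gate [-37.3  44.3 202.4] F [-0.4 -0.2 -1.1] t 3.7
(-70, 44, 203) [-0.0327  0.0003 -0.0005] [-0.3  0.2  0.1]
```

View pics/b.png

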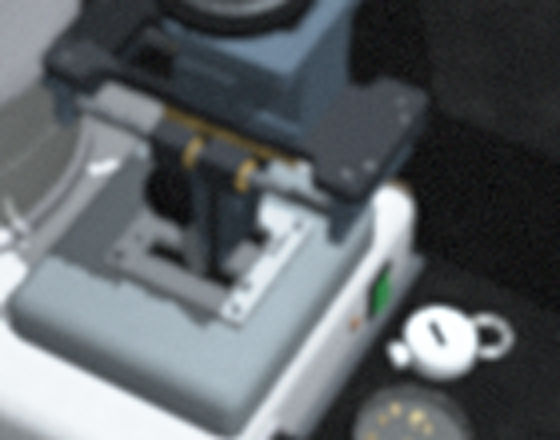

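The scene crop shows the knob at about (165,190) standing ahead of the fingers, and the contact force has dropped to zero. So the lever has snapped into neutral on the left. Next I go round to its left side.

Run:
```python
from h import *
m=optics.camera_model("scene")
for g in((0,45,221),(-8,45,220),(8,45,220)):
    c=m["R"]@np.array([*(G+g[0]*ex+g[1]*ey),g[2]])+m["t"];c=m["camera_matrix"]@(c/c[2]);print(g,c[:2],(c[:2]-[230,165])*4)
to((-75,46,203),(-75,105,203),(0,105,203))
```

```text
(0, 45, 221) [270.60838402 212.25354652] [162.43353609 189.01418608]
(-8, 45, 220) [273.83306704 214.01012318] [175.33226814 196.0404927 ]
(8, 45, 220) [267.41380628 211.13283603] [149.65522511 184.5313441 ]
now gate [-37.   44.3 202.4] F [0.5 0.  0.3] t 3.75
(-75, 46, 203) [-0.038  -0.0017 -0.0005] [-0.3  0.1  0.1]
(-75, 105, 203) [-0.0379 -0.0607 -0.0002] [-0.3  0.1  0.1]
(0, 105, 203) [ 0.0371 -0.0606 -0.0004] [-0.3  0.1  0.1]
```

{"fn": "move_arm", "kwargs": {"commands": [-0.02,0,0,0,0,0,0,-0.038,0,0,0,0,0,0,-0.038,0,0,0,0,0,0,-0.038,-0.03,0,0,0,0,0,-0.038,-0.061,0,0,0,0,0,-0.038,-0.061,0,0,0,0,0,-0.02,-0.061,0,0,0,0,0,0.015,-0.061,0,0,0,0,0,0.037,-0.061,0,0,0,0,0,0.037,-0.061,0,0,0,0,0]}}

```text
t: 4.58
tool_pos: [529.5, 320.3, 202.0]
eef_rot: [0.998, -0.058, 0.0, -0.002]
wrist_force: [0.8, 1.0, 0.5]
opening: 0.2
```

```bash
python3 -c "
from h import *
to((0,60,203),(0,0,203),(0,-12,203))"
```

```text
now gate [  4.4 105.  202. ] F [0.8 1.  0.5] t 4.58
(0, 60, 203) [-0.0044  0.045  -0.0012] [-0.3 -0.  -0.1]
(0, 0, 203) [-0.0043  0.105  -0.0015] [-0.3 -0.  -0.1]
(0, -12, 203) [-0.0043  0.117  -0.0015] [-0.3 -0.  -0.1]
```

{"fn": "move_arm", "kwargs": {"commands": [-0.004,0.01,-0.001,0,0,0,0,-0.004,0.018,-0.001,0,0,0,0,-0.004,0.025,-0.001,0,0,0,0,-0.004,0.031,-0.001,0,0,0,0,-0.004,0.037,-0.001,0,0,0,0,-0.004,0.043,-0.001,0,0,0,0,-0.004,0.049,-0.001,0,0,0,0,-0.004,0.055,-0.001,0,0,0,0,-0.004,0.06,-0.001,0,0,0,0,-0.004,0.065,-0.001,0,0,0,0]}}

```text
t: 5.42
tool_pos: [517.9, 255.6, 202.6]
eef_rot: [0.998, -0.058, 0.0, -0.002]
wrist_force: [-0.1, 1.6, 0.8]
opening: 0.2
```

```bash
python3 -c "
from h import *
to((0,0,203),(0,-12,203))"
```

```text
now gate [  0.3  39.4 202.6] F [-0.1  1.6  0.8] t 5.42
(0, 0, 203) [-0.0003  0.0394 -0.0005] [-0.3 -0.  -0.1]
(0, -12, 203) [-0.0003  0.0514 -0.0006] [-0.3 -0.  -0.1]
```

{"fn": "move_arm", "kwargs": {"commands": [0,0.005,0,0,0,0,0,0,0.01,0,0,0,0,0,0,0.015,0,0,0,0,0,0,0.02,0,0,0,0,0,0,0.025,0,0,0,0,0,0,0.03,0,0,0,0,0,0,0.035,0,0,0,0,0,0,0.04,0,0,0,0,0,0,0.044,0,0,0,0,0,0,0.048,0,0,0,0,0]}}

```text
t: 6.25
tool_pos: [512.0, 207.5, 202.2]
eef_rot: [0.998, -0.058, 0.0, -0.002]
wrist_force: [0.1, 1.5, -1.3]
opening: 0.1
```

Run:
```python
from h import *
to((0,-14,203))
b,_=optics.get_image("scene");a,_=optics.get_image("top")
s=np.hstack([cv2.resize(x,None,fx=2.8,fy=2.8,interpolation=2) for x in (a[180:290,200:340],b[165:275,230:370])])
cv2.imwrite("pics/c.png",s[:,:,::-1])
```

```text
now gate [ 1.000e-01 -9.100e+00  2.022e+02] F [ 0.1  1.5 -1.3] t 6.25
(0, -14, 203) [-0.0001  0.0049 -0.0009] [-0.2  0.  -0.1]
```

View pics/c.png

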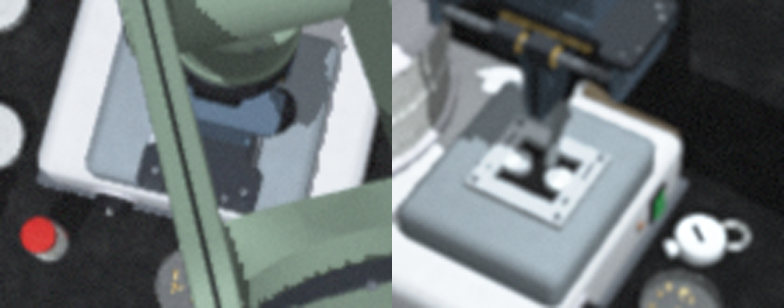

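The top half shows the dark knob peeking out at about (285,108), right of the gripper. In the scene half the stem is at the right of the cross channel, at about (548,150). The force is still plain friction at 1.5 N, so I'll creep on until it meets the stop.

{"fn": "move_arm", "kwargs": {"commands": [0,0.002,0,0,0,0,0,0,0.004,0,0,0,0,0,0,0.005,0,0,0,0,0,0,0.005,0,0,0,0,0]}}

```text
t: 6.68
tool_pos: [511.4, 202.1, 202.3]
eef_rot: [0.998, -0.058, 0.0, -0.002]
wrist_force: [-0.3, 1.5, -0.1]
opening: 0.2
```

{"fn": "move_arm", "kwargs": {"commands": [0,0.001,0,0,0,0,0,0,0.002,0,0,0,0,0,0,0.003,0,0,0,0,0,0,0.003,0,0,0,0,0]}}

```text
t: 7.02
tool_pos: [511.2, 200.1, 202.1]
eef_rot: [0.998, -0.058, 0.0, -0.003]
wrist_force: [0.8, 4.5, -2.5]
opening: 0.4
```

At the stop: the force rose to 4.5 N. Now back off and go round behind the knob.

```bash
python3 -c "
from h import *
to((0,15,203),(-70,15,203),(-70,-46,203),(-35,-46,203))"
```

```text
now gate [ 1.000e-01 -1.650e+01  2.021e+02] F [ 0.8  4.5 -2.5] t 7.02
(0, 15, 203) [-0.0001 -0.0315 -0.0007] [-0.3  0.  -0.1]
(-70, 15, 203) [-0.0701 -0.0314 -0.0007] [-0.3  0.  -0.1]
(-70, -46, 203) [-0.07    0.0296 -0.0011] [-0.3  0.  -0.1]
(-35, -46, 203) [-0.035   0.0295 -0.0011] [-0.3  0.  -0.1]
```

{"fn": "move_arm", "kwargs": {"commands": [0,-0.015,0,0,0,0,0,0,-0.031,0,0,0,0,0,0,-0.031,0,0,0,0,0,-0.035,-0.031,0,0,0,0,0,-0.07,-0.031,0,0,0,0,0,-0.07,-0.031,0,0,0,0,0,-0.07,0,0,0,0,0,0,-0.07,0.03,0,0,0,0,0,-0.07,0.03,0,0,0,0,0,-0.07,0.03,0,0,0,0,0]}}

```text
t: 7.85
tool_pos: [438.3, 177.4, 202.3]
eef_rot: [0.998, -0.059, 0.0, -0.003]
wrist_force: [0.7, 1.5, -0.0]
opening: 0.3
```

Run:
```python
from h import *
to((-35,-46,203),(0,-46,203),(20,-46,203))
b,_=optics.get_image("scene");a,_=optics.get_image("top")
s=np.hstack([cv2.resize(x,None,fx=2.8,fy=2.8,interpolation=2) for x in (a[180:290,200:340],b[165:275,230:370])])
cv2.imwrite("pics/d.png",s[:,:,::-1])
```

```text
now gate [-69.7 -47.4 202.3] F [ 0.7  1.5 -0. ] t 7.85
(-35, -46, 203) [ 0.0347 -0.0015 -0.0006] [-0.3 -0.  -0.2]
(0, -46, 203) [ 0.0697 -0.0017 -0.0006] [-0.3 -0.  -0.2]
(20, -46, 203) [ 0.0897 -0.0017 -0.0006] [-0.3 -0.  -0.2]
```

View pics/d.png

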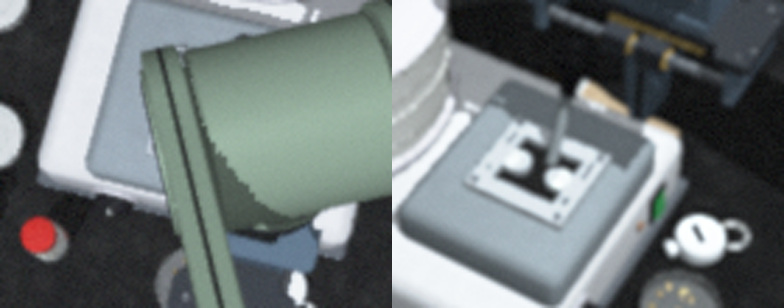

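The scene half shows the stem leaning right in the cross channel, at about (555,140). The fingers, at about (648,80), are behind it. Now push forward.

{"fn": "move_arm", "kwargs": {"commands": [0.015,-0.001,0,0,0,0,0,0.027,-0.001,0,0,0,0,0,0.033,-0.001,0,0,0,0,0,0.039,-0.001,0,0,0,0,0,0.045,-0.001,0,0,0,0,0,0.05,-0.001,0,0,0,0,0,0.055,-0.001,0,0,0,0,0,0.06,-0.001,0,0,0,0,0,0.065,-0.001,0,0,0,0,0,0.069,-0.001,0,0,0,0,0]}}

```text
t: 8.78
tool_pos: [507.0, 171.6, 202.4]
eef_rot: [0.998, -0.059, -0.0, -0.003]
wrist_force: [0.1, -0.1, -0.2]
opening: 0.3
```

```bash
python3 -c "
from h import *
to((10,-46,203),(20,-46,203))"
```

```text
now gate [ -0.8 -45.3 202.4] F [ 0.1 -0.1 -0.2] t 8.78
(10, -46, 203) [ 0.0108  0.0007 -0.0007] [-0.3  0.  -0.1]
(20, -46, 203) [ 0.0208  0.0007 -0.0007] [-0.3  0.  -0.1]
```

{"fn": "move_arm", "kwargs": {"commands": [0.006,0,0,0,0,0,0,0.011,0,0,0,0,0,0,0.015,0,0,0,0,0,0,0.018,0,0,0,0,0,0,0.02,0,0,0,0,0,0,0.02,0,0,0,0,0,0]}}

```text
t: 9.28
tool_pos: [527.4, 169.2, 202.2]
eef_rot: [0.998, -0.059, 0.0, -0.003]
wrist_force: [-0.3, 0.4, 0.5]
opening: 0.5
```

{"fn": "move_arm", "kwargs": {"commands": [0.001,0,0,0,0,0,0,0.002,0,0,0,0,0,0,0.003,0,0,0,0,0,0,0.004,0,0,0,0,0,0,0.004,0,0,0,0,0,0]}}

```text
t: 9.7
tool_pos: [531.5, 168.8, 202.3]
eef_rot: [0.998, -0.059, 0.0, -0.003]
wrist_force: [0.1, 0.2, 0.0]
opening: -0.0
```

No resistance up to x = +24, so the lever is ahead of the fingers. Withdraw and look.

{"fn": "move_arm", "kwargs": {"commands": [-0.03,0,0,0,0,0,0,-0.07,0,0,0,0,0,0,-0.11,0,0,0,0,0,0,-0.13,0.03,-0.02,0,0,0,0,-0.13,0.07,-0.03,0,0,0,0,-0.13,0.11,-0.03,0,0,0,0,-0.13,0.15,-0.03,0,0,0,0,-0.13,0.19,-0.03,0,0,0,0,-0.13,0.21,-0.03,0,0,0,0,-0.13,0.21,-0.03,0,0,0,0]}}

```text
t: 10.53
tool_pos: [377.1, -27.8, 231.3]
eef_rot: [0.998, -0.061, 0.0, -0.002]
wrist_force: [0.1, 0.1, 0.3]
opening: 0.2
```

Run:
```python
from h import *
to((-120,-260,230))
b,bd=optics.get_image("scene");a,ad=optics.get_image("top")
s=np.hstack([cv2.resize(x,None,fx=2.8,fy=2.8,interpolation=2) for x in (a[180:290,200:340],b[165:275,230:370])])
cv2.imwrite("pics/e.png",s[:,:,::-1])
for n,p,d in(("top",a,ad),("scene",b,bd)):
    X=cloud(n,d);q=X[...,:2]-G;g=np.stack([q@ex,q@ey,X[...,2]],-1)
    M=((p.max(2)<45)&(abs(g[...,0])<90)&(abs(g[...,1])<90)&(g[...,2]>170)&(g[...,2]<260)).astype(np.uint8)
    k,l,st,c=cv2.connectedComponentsWithStats(M)
    for i in range(1,k):
        if st[i,4]>20:
            w=ray(n,*c[i],210)[:2]-G;print(n,st[i],c[i].round(1),g[l==i].mean(0).round(1),"ray@210",w@ex,w@ey)
```

```text
now gate [-106.9 -258.3  231.3] F [0.1 0.1 0.3] t 10.53
(-120, -260, 230) [-0.0131  0.0018  0.0013] [-0.3 -0.  -0.4]
top [296 187  16  15  92] [302.4 193.7] [ 48.8 -44.2 223.8] ray@210 52.56071004804793 -44.4758140447288
scene [265 173  15  20 177] [272.5 181.4] [ 46.6 -39.  218.4] ray@210 51.12164278094633 -46.248529009379965
```

View pics/e.png

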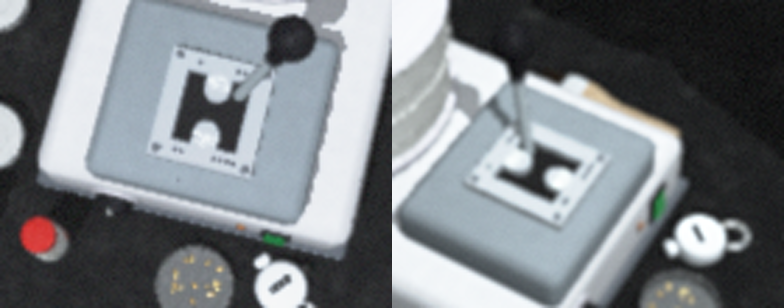

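The knob is at gate (+52, -45) in both views, which is third speed fully home. The robot is well clear and its force reads zero, so I'm handing in.

```bash
python3 -c "
from cell import job
print(job.job_done())"
```

```text
the job is handed in; nothing more can be done
None
```

The lever is in third, and I handed the job in at about 10.6 s. With the fingers shut, I pushed it from behind out of second into neutral, from the left across to the right stop, then from behind again into third.

**Third speed:** after withdrawing, the two cameras put the knob at (+53, -44) mm and (+51, -46) mm from the gate centre. The expected position for third fully home is (+52, -45) mm.

**Neutral steps:** the first neutral position matched the camera prediction to about a pixel. At the right stop, the side force rose from 1.5 to 4.5 N.

**End stop not felt:** the detent drew the lever in by itself. I moved the fingers to +24 mm, a little past where I expected contact, and felt no resistance. "Fully home" therefore rests on the camera positions alone.

**Surroundings:** the robot stood clear with zero wrist force at the end. The last crops showed no sign that the red vial, petri dish or counter had moved. I didn't measure them, and the other loose items weren't checked; the arm stayed at least 200 mm above the bench throughout.

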